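# Show the test cartridge to the inspection camera

### The job

Draw the orange-tabbed test cartridge up out of the yellow rack and hold it in the air in front of the inspection camera: the middle of its window at the camera's focus, 18 cm out from the lens on the lens axis, the cartridge leaning back so that the window looks squarely into the lens, tab uppermost and not rolled sideways. Finish while holding it there, still, in the gripper and touching nothing else. Leave the two blue-tabbed cartridges in the rack, and do not shove the camera, the bottle or the jar.

Things in the scene. Friction and masses are not known exactly. Their poses are not given: they have to be found in the camera images.
- sample: cartridge to show: upright white plastic box 20 mm thick (x), 50 wide (y), 85 high, with an orange grip tab on top 16 thick (x), 26 wide (y), its top 113 mm above the underside. 0.08 to 0.15 kg. Origin: centre of underside; z to the tab; +x out of the broad face with the window, which starts facing away from the robot (+-0.35 rad). Stands in one of 3 rack slots, underside 6 mm above the bench
- window (a point): centre of the sample's window (a teal panel 32 x 30 mm with three pale bars, in a grey frame), on its +x face, 10 mm ahead of the body's axis and 60 mm above its underside. Axes as sample
- tab (a point): middle of the sample's orange tab, on the body's axis 99 mm above its underside: the tab's free part runs from 14 mm below to 14 mm above it. It can be pinched across its 16 mm thickness (sample x) or 26 mm width (sample y). Axes as sample
- spare_a: a cartridge of the same size and make with a blue tab, in another slot of the rack, same way round: leave it. Origin: centre of its underside
- spare_b: the other blue-tabbed cartridge, in the remaining slot: leave it. Origin: centre of its underside
- rack: yellow rack fixed to the bench, 50 (x) by 236 (y) by 42 mm high. Three slots in a row along its y, 80 mm apart, the middle one over the origin, each 23 x 53 mm and 36 deep: a cartridge has 1.5 mm of play all round and must be drawn straight up by more than 36 mm. Origin: centre of its underside
- station: foot and column of the inspection camera, fixed to the bench: steel base plate 120 x 160 x 14 mm and a 26 mm round column 422 mm high standing 288 mm from the origin along +x. Origin: on the bench straight below the focus; x horizontal, from the focus towards the column
- lens (a point): centre of the camera's lens glass (44 mm black barrel, beige 70 x 58 x 58 mm housing). Clamped on its column at a height that varies (lens 266 to 336 mm up), it looks down by 25 degrees, back to the robot's side. Axes: x along the lens axis from the focus into the camera (rising 25 degrees), y level, z square to both (up, leaning 25 degrees to the robot's side)
- focus (a point): the camera's focus, in the air on the lens axis 180 mm before the glass, 190 to 260 mm up. Axes as lens: a rightly held sample has its window centre here and its x, y, z along these. A 6 mm steel rod runs below the lens axis, parallel to it, 90 mm away along -z; its orange ball tip (14 mm) lies 90 mm from the focus along -z
- wash_bottle: loose white plastic bottle, 62 mm across, 140 mm high, blue label. Origin: centre of its underside
- jar: loose small amber jar, 44 mm across, 50 mm high, black cap. Origin: centre of its underside
There are look-alikes about, which are no part of the job. Leave any brown or green look-alike of the spare_b alone. What is shaped like the sample but pink or red is not meant.

How it is judged:
By the outcome, as a careful person would: the job done as asked, in the order asked, and still so for the second after the job is handed in, while the arm keeps its last pose, push and grip.
It also fails if it takes over 37 s, if anything falls off the work surface, if the arm or the gripper's body presses on something with over 40 N, if the wrist force passes 120 N, or if a joint passes its speed limit or range.

### The arm

A 6-joint arm with a two-finger parallel gripper is mounted at the origin on the work surface. World frame = base frame: x ahead of the robot, y to its left, z up, the work surface at z = 0. Lengths are in m, angles in rad, forces in N, time in s.
With the tool pointing down it reaches from about 0.35 to 0.85 m from the base axis. Payload 8.1 kg.
Tool frame: the origin (TCP) lies at the very end of the fingers, on their centre line; the grasp point (between the pads) lies 19 mm behind it (robot.pinch_z is the z of the grasp point in the tool frame, in m); z points along the fingers, y is the direction in which the jaws open and shut (so a half turn about z gives the same grasp; the last joint's range is limited). The gripper opens to 93 mm and grips with 3 to 60 N. Pads are 15 mm wide; open, the fingers measure 128 mm over their backs; the gripper's body (75 mm by 188 mm) begins 65 mm behind the grasp point.
Start: joints at [1.15, 0.13, 1.488, -0, 1.523, -0.085], TCP at [0.198, 0.567, 0.219] pointing down, gripper open.
Joint ranges: [-2.96, 2.96], [-0.89, 2.26], [0.02, 2.5], [-1.34, 4.48], [0, 2.73], [-2.66, 2.66]. Speed limits (rad/s): [2.39, 2.39, 2.79, 3.14, 3.14, 3.14].

### API

Orientations are given as a rotation vector (axis times angle).
In Python, from plant import robot gives the robot as it stands.
- The arm moves only by the tool drive_tool, never from a script. Its argument "steps" is a list of rows, each an object of numbers: "jaw": the opening, from 0 (shut) to 1 (fully open); "tx", "ty", "tz": the shift along the tool's x, y, z scaled (see below); "turn": the turn about the tool's z scaled (see below). A call has 1 to 12 rows; each row is the pose to reach, as a shift and turn from the pose commanded when the call began, along the tool's axes at that moment, turning the shorter way round; what a row does not reach only later rows make up. The controller multiplies each number of a shift by 0.3 m and each number of a turn by 180 degrees. A row lasts 1/10 s, in which the tool goes at most 50 mm and 8.59 degrees, less where a joint would pass 70% of its speed; a pose out of reach is approached as far as the arm can. A call with a number of a shift or a turn outside -1 to 1 is refused whole. A call with a gripper value outside its range is refused whole. The fingers move at their own pace and stop on an object; "force" is the grip in N (left out, the last holds). Time passes only in rows, so rows that repeat a pose let the fingers close. It gives the time, the measured TCP pose, the force and the opening at its end, in the units of the state.
- robot.read_state(): the state, without advancing time (a new reading comes with each control period).
- robot.read_camera(name): name is "side" or "top"; returns (picture, depth): 384x512x3 uint8, blue, green, red; 384x512 float32, m along the optical axis (not along the pixel's ray), 0 where there is no reading.
- robot.get_calibration(name): a dict with "fx", "fy", "cx", "cy" (pixels), "eye" and "attitude" of the camera in the world. Camera axes: x right, y down, z forward; pixel columns grow to the right and rows downward; lengths in m; the calibration is good to about 2 mm. A picture is of the moment at which its call begins. get_calibration takes no time and is no camera call.
- robot.close_job(): hands the job in, once; it reports no verdict.
The state is a dict: "t": time; "q": joint angles; "dq": joint speeds; "joint_torque": joint torques, N m; "tool_pos": TCP position; "orientation": TCP orientation; "force": force on the tool from outside, world axes, zero at the start; "wrist_torque": the same for the moment, N m; "opening": finger opening in m.
Only numpy, scipy, OpenCV 4.12 (cv2) and the standard library are available. Lean on these libraries where they do the work, as an engineer would, in place of code of your own. Each camera call takes 0.05 s, during which the arm holds its last target.

## Working session

There is one attempt and no reset: what is moved stays moved. The work goes in short steps, Python scripts to look and compute and a tool call to move; the robot and the scene stay as the last step left them, time stands still between calls to the robot, and variables do not carry over. Pictures are saved under pics/ and viewed, and the job is handed in when it is done.

Besides the shell and the picture viewer there is one more tool, called after "Call:" by a JSON object that holds its "fn" and its "kwargs", one argument or row to a line. drive_tool: Moves the arm, as the interface text tells. Its arguments: {"type":"object","properties":{"steps":{"type":"array"},"force":{"type":"number"}},"required":["steps"]}

```bash
ls; mkdir -p pics; python3 - <<'E'
from plant import robot
import cv2,numpy as np
s=robot.read_state();print(s)
print(robot.pinch_z)
for n in("side","top"):
    p,d=robot.read_camera(n);cv2.imwrite(f"pics/{n}0.png",p);np.savez(f"{n}0.npz",p=p,d=d);print(n,robot.get_calibration(n))
E
```

```text
pics
{'t': 0.0, 'q': array([ 1.14961888e+00,  1.31153167e-01,  1.48928171e+00, -1.79134655e-05,
        1.52296638e+00, -8.53617874e-02]), 'dq': array([-0.00016538, -0.00062707,  0.000117  , -0.00189617, -0.00127885,
       -0.00045619]), 'joint_torque': array([ 1.78539438e-03, -5.59855950e+01, -4.91760314e+01,  7.69760530e-02,
        3.55485664e-02, -1.41029614e-04]), 'tool_pos': array([0.19745716, 0.5659841 , 0.21759087]), 'orientation': array([-5.24948475e-01, -3.09698038e+00,  2.75698069e-03]), 'force': array([-0.02053332, -0.27366361,  0.29880484]), 'wrist_torque': array([0.01224086, 0.01575994, 0.00822766]), 'opening': 0.09325589979472598}
-0.0188
side {'fx': 402.3276219044939, 'fy': 402.3276219044939, 'cx': 253.8434711176861, 'cy': 190.82452199466724, 'eye': array([ 0.13570019, -0.59105185,  0.81374667]), 'attitude': array([-2.20425512,  0.732607  , -0.31767397])}
top {'fx': 427.9046536980559, 'fy': 427.9046536980559, 'cx': 261.009622124533, 'cy': 195.29387666514125, 'eye': array([ 0.52265566, -0.00406271,  1.02155089]), 'attitude': array([ 2.22988941, -2.20862848,  0.05406536])}
```

View pics/side0.png

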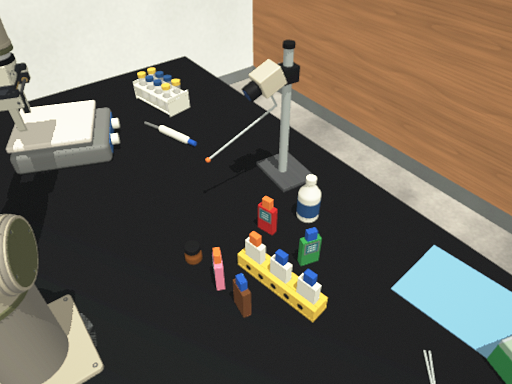

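View pics/top0.png

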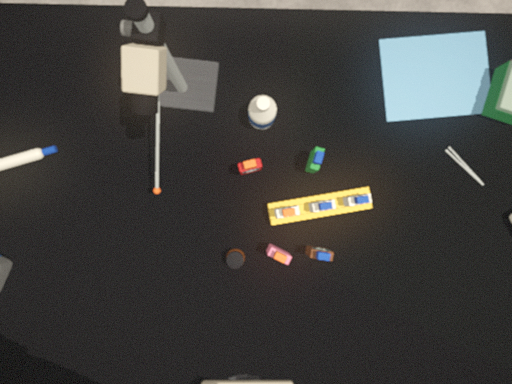

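The top view (up = +x, left = +y) shows the candidates:
- White body with orange tab in the yellow rack's left slot, top view (289,212), side view (255,240). This fits the description.
- Pink with orange tab at (280,254) and red at (250,165). Both are free-standing decoys.
- The rod's ball is at about (157,190).

I'll confirm the sample in a crop and measure.

```bash
cat > h.py <<'E'
import numpy as np,cv2
from scipy.spatial.transform import Rotation as R
from plant import robot
C={n:robot.get_calibration(n) for n in("side","top")}
def ray(n,u,v):
    c=C[n];d=np.stack([(np.asarray(u,float)-c['cx'])/c['fx'],(np.asarray(v,float)-c['cy'])/c['fy'],np.ones_like(np.asarray(u,float))],-1)
    return c['eye'],d@R.from_rotvec(c['attitude']).as_matrix().T
def plane(n,u,v,z):
    e,d=ray(n,u,v);return e+d*((z-e[2])/d[...,2])[...,None]
def pts(n,u,v,D):
    e,d=ray(n,u,v);return e+d*D[np.asarray(v),np.asarray(u)][...,None]
def tri(a,b):
    A=np.zeros((3,3));y=np.zeros(3)
    for n,uv in(("top",a),("side",b)):
        e,d=ray(n,*uv);d=d/np.linalg.norm(d);P=np.eye(3)-np.outer(d,d);A+=P;y+=P@e
    p=np.linalg.solve(A,y);r=[np.linalg.norm(np.cross(p-ray(n,*uv)[0],ray(n,*uv)[1]/np.linalg.norm(ray(n,*uv)[1]))) for n,uv in(("top",a),("side",b))]
    return p,r
def proj(n,p):
    c=C[n];q=(np.asarray(p)-c['eye'])@R.from_rotvec(c['attitude']).as_matrix()
    return np.stack([q[...,0]/q[...,2]*c['fx']+c['cx'],q[...,1]/q[...,2]*c['fy']+c['cy']],-1)
def comps(img,lo,hi,minA=8):
    m=cv2.inRange(cv2.cvtColor(img,cv2.COLOR_BGR2HSV),lo,hi);k,l,s,c=cv2.connectedComponentsWithStats(m)
    return m,l,[(i,s[i,4],c[i].round(1)) for i in range(1,k) if s[i,4]>=minA]
E
python3 - <<'E'
from h import *
I={n:np.load(f"{n}0.npz") for n in C}
a=cv2.resize(I['top']['p'][140:280,220:390],None,fx=4,fy=4,interpolation=cv2.INTER_CUBIC)
cv2.imwrite('pics/ct0.png',a)
a=cv2.resize(I['side']['p'][190:325,180:340],None,fx=4,fy=4,interpolation=cv2.INTER_CUBIC)
cv2.imwrite('pics/cs0.png',a)
for n in C:
    for nm,lo,hi in(("orange",(5,150,120),(15,255,255)),("yellow",(20,150,120),(32,255,255)),("blue",(105,150,80),(125,255,255))):
        m,l,cs=comps(I[n]['p'],lo,hi)
        for i,A,c in cs:
            v,u=np.nonzero(l==i);P=pts(n,u,v,I[n]['d']);print(n,nm,A,c,np.median(P,0).round(4), P[:,2].max().round(4))
E
```

```text
side orange 21 [207.2 159.6] [0.5471 0.1838 0.152 ] 0.157
side orange 138 [267.4 202.5] [ 0.6041 -0.0068  0.1017] 0.8137
side orange 149 [255.2 238.1] [ 0.503  -0.0901  0.1115] 0.8137
side orange 115 [216.5 254.5] [ 0.4081 -0.0774  0.109 ] 0.1138
side orange 78 [193.7 257.7] [0.3892 0.0121 0.02  ] 0.027
side orange 36 [245.3 292.7] [ 0.4097 -0.183   0.0832] 0.0852
side yellow 47 [151.2  70.1] [0.7047 0.8701 0.1045] 0.1129
side yellow 48 [141.1  74.1] [0.6569 0.8611 0.1066] 0.8137
side yellow 44 [175.6  81.7] [0.7373 0.7229 0.1047] 0.1117
side yellow 39 [165.4  86.6] [0.6865 0.7114 0.105 ] 0.1125
side yellow 1411 [283.  287.5] [ 0.5056 -0.1969  0.0316] 0.8137
side blue 79 [163.2  75.5] [0.7206 0.7901 0.1076] 0.1116
side blue 35 [149.1  78.5] [0.6683 0.8085 0.1063] 0.111
side blue 35 [157.1  82.5] [0.6768 0.7608 0.1056] 0.1133
side blue 8 [110.6 116.5] [0.468  0.7293 0.0523] 0.0586
side blue 16 [110.9 129.6] [0.4376 0.6565 0.0445] 0.057
side blue 13 [111.  144.2] [0.4068 0.5842 0.0365] 0.0522
side blue 43 [192.1 142. ] [0.6422 0.4603 0.0144] 0.0223
side blue 225 [307.6 210.5] [ 0.7115 -0.0514  0.0401] 0.0617
side blue 147 [310.9 233.4] [ 0.6212 -0.1552  0.1052] 0.8137
side blue 156 [281.4 256.3] [ 0.5175 -0.1703  0.1129] 0.1194
side blue 172 [309.9 276.5] [ 0.5306 -0.2472  0.1136] 0.8137
side blue 161 [241.2 281.3] [ 0.4106 -0.1674  0.1084] 0.1143
top orange 63 [249.2 163.7] [ 0.6099 -0.0017  0.0895] 0.1156
top orange 42 [156.5 190.8] [0.5489 0.1839 0.1555] 0.16
top orange 10 [238.9 250.9] [0.4164 0.0199 0.022 ] 0.0248
top orange 25 [277.1 258.2] [ 0.4065 -0.0631  0.1043] 0.1155
top blue 92 [ 49.2 149.9] [0.6455 0.4619 0.0197] 1.0216
```

View pics/ct0.png

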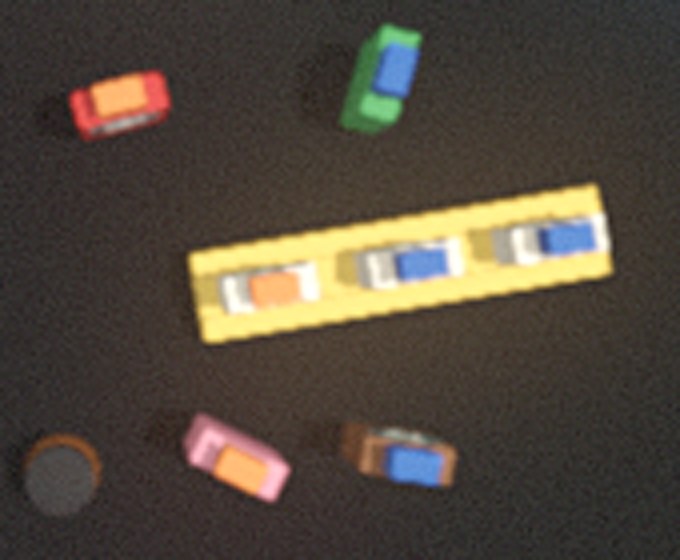

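View pics/cs0.png

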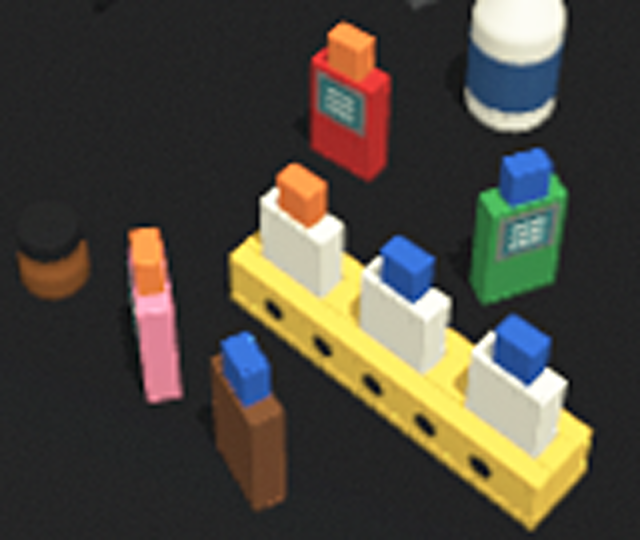

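The crop confirms it: the white body with an orange tab in the rack's left slot is the sample, and pink and red are decoys. Next I'll measure the tab and rack precisely, and the rod, ball and housing.

```bash
python3 - <<'E'
from h import *
I={n:np.load(f"{n}0.npz") for n in C}
T=I['top']['p'];D=I['top']['d']
# rack top
m,l,cs=comps(T,(18,90,90),(35,255,255),100);print(cs)
i=max(cs,key=lambda c:c[1])[0];v,u=np.nonzero(l==i)
P=plane('top',u,v,.042);print(P.min(0),P.max(0))
r=cv2.minAreaRect((P[:,:2]*1000).astype(np.float32));print("rack rect",r)
# long-edge pixel depth
Q=pts('top',u,v,D);print("rack z med",np.median(Q[:,2]))
m,l,cs=comps(T[:,:],(3,90,90),(17,255,255),20);print(cs)
for i,A,c in cs:
    v,u=np.nonzero(l==i);Q=pts('top',u,v,D)
    r=cv2.minAreaRect((plane('top',u,v,.119)[:,:2]*1000).astype(np.float32))
    print(A,c,np.median(Q,0).round(4),plane('top',c[0],c[1],.119).round(4),r)
# white tops of cartridges at z .091
for (uu,vv),(a,b) in (((289,212),(255.2,238.1)),((156.5,190.8),(207.2,159.6))):
    print(tri((uu,vv),(a,b)))
# blue tabs
m,l,cs=comps(T,(100,90,60),(125,255,255),20)
for i,A,c in cs: print('blue',A,c,plane('top',c[0],c[1],.119).round(4))
# rod points
for n in C:
    p=I[n]['p'];d=I[n]['d']
    a=p[40:215,90:230] if n=='top' else p[30:180,180:320]
    cv2.imwrite(f'pics/st_{n}.png',cv2.resize(a,None,fx=4,fy=4 if n=='side' else 3.4,interpolation=cv2.INTER_CUBIC))
for v in range(96,190,6):
    row=I['top']['p'][v,145:170].astype(int).sum(1);k=row.argmax()+145;print(v,k,row.max(),pts('top',np.array([k]),np.array([v]),D).round(4))
E
```

```text
[(1, np.int32(1751), array([317.5, 205.5]))]
[ 0.47707167 -0.28808386  0.042     ] [ 0.57104832 -0.04350723  0.042     ]
rack rect ((522.9367065429688, -164.61245727539062), (56.34541702270508, 243.00502014160156), 10.127363204956055)
rack z med 0.0415895909565831
[(1, np.int32(150), array([249.5, 163.6])), (7, np.int32(56), array([156.5, 190.5])), (10, np.int32(94), array([288. , 211.8])), (16, np.int32(98), array([310.6, 251.9])), (17, np.int32(53), array([238.2, 252.5])), (19, np.int32(126), array([279.4, 257. ])), (20, np.int32(28), array([331.7, 255.2]))]
150 [249.5 163.6] [ 0.6109 -0.0026  0.1117] [ 0.6098 -0.0027  0.119 ] ((609.3641357421875, -2.402669906616211), (22.82310676574707, 30.667943954467773), 11.985737800598145)
56 [156.5 190.5] [0.5508 0.1855 0.1554] [0.551  0.1918 0.119 ] ((552.0490112304688, 191.7695770263672), (16.335702896118164, 16.233646392822266), 45.52671813964844)
94 [288.  211.8] [ 0.5085 -0.085   0.1186] [ 0.5088 -0.085   0.119 ] ((508.9269714355469, -85.04815673828125), (16.308433532714844, 25.402437210083008), 9.929113388061523)
98 [310.6 251.9] [ 0.41
[... 1075 characters left out ...]
407  0.119 ]
blue 64 [324.7 205.5] [ 0.5228 -0.1627  0.119 ]
blue 111 [322.8 256.2] [ 0.4158 -0.1593  0.119 ]
96 159 411 [[0.721  0.1645 0.2355]]
102 159 511 [[0.7114 0.1657 0.2292]]
108 158 500 [[0.6805 0.1483 0.3172]]
114 158 621 [[0.6906 0.1687 0.2222]]
120 158 633 [[0.6802 0.1695 0.2176]]
126 157 629 [[0.6701 0.1726 0.2112]]
132 157 627 [[0.6594 0.1735 0.2066]]
138 157 628 [[0.6489 0.1745 0.2009]]
144 157 624 [[0.6383 0.1758 0.1941]]
150 157 630 [[0.6273 0.1766 0.1897]]
156 157 626 [[0.6158 0.1768 0.1879]]
162 157 628 [[0.6047 0.1778 0.1824]]
168 157 622 [[0.5936 0.1793 0.1748]]
174 157 627 [[0.582  0.1799 0.1711]]
180 157 627 [[0.5706 0.1814 0.1636]]
186 157 627 [[0.5588 0.1822 0.1591]]
```

View pics/st_top.png

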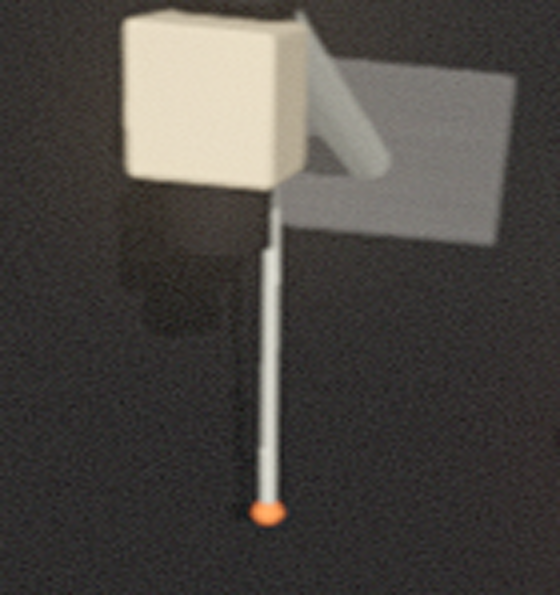

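View pics/st_side.png

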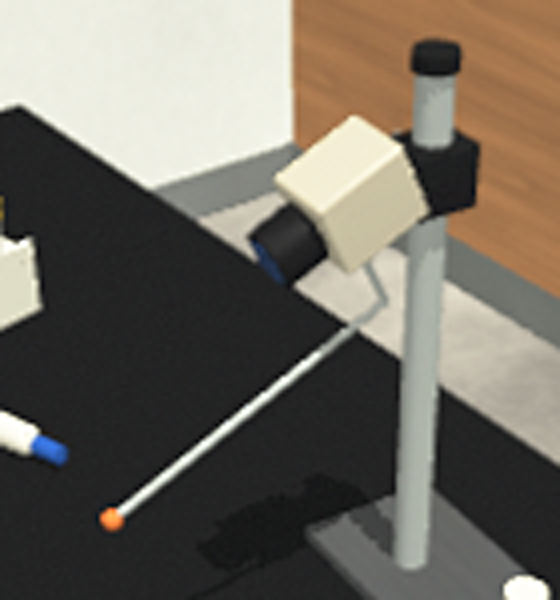

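The crops show the rod running from the ball up to the housing, clear in both views. I'll fit the station's yaw and the focus, using ball and rod lines, with the column foot and housing as checks.

```bash
python3 - <<'E'
from h import *
from scipy.optimize import least_squares
I={n:np.load(f"{n}0.npz") for n in C}
g=I['top']['p'].astype(float).sum(2)
tp=[]
for v in range(116,184,2):
    w=g[v,148:168];w=np.clip(w-w.max()*.45,0,None);tp.append(((w*np.arange(148,168)).sum()/w.sum(),v))
tp=np.array(tp)
g=I['side']['p'].astype(float).sum(2);sp=[]
for u in range(214,256,2):
    vc=159.6-(u-207.2)*(159.6-106.)/(272.-207.2);a=int(vc)-6
    w=g[a:a+13,u];w=np.clip(w-w.max()*.5,0,None);sp.append((u,(w*np.arange(a,a+13)).sum()/w.sum()))
sp=np.array(sp);print(tp[::8],sp[::5])
t=np.linspace(0,.2,50)[:,None]
def line(n,p0,p1): 
    a,b=proj(n,p0),proj(n,p1);d=b-a;nn=np.array([-d[1],d[0]])/np.linalg.norm(d);return a,nn
def res(x,full=False):
    b=x[:3];yaw=x[3];e=np.radians(25) if len(x)<5 else x[4]
    ax=np.array([np.cos(yaw)*np.cos(e),np.sin(yaw)*np.cos(e),np.sin(e)])
    o=[(proj('top',b)-[156.5,190.6])*2,(proj('side',b)-[207.2,159.6])*2]
    for n,q in(('top',tp),('side',sp)):
        a,nn=line(n,b,b+.15*ax);o.append((q-a)@nn)
    return np.concatenate(o)
for x0 in([.549,.185,.149,-.1],[.549,.185,.149,-.1,.43]):
    s=least_squares(res,x0);print(s.x,s.cost,np.degrees(s.x[3]));
    b=s.x[:3];y=s.x[3];xs=np.array([np.cos(y),np.sin(y),0]);
    F=b+.09*(np.cos(np.radians(25))*np.array([0,0,1])-np.sin(np.radians(25))*xs);print('F',F)
    O=F*[1,1,0];col=O+.288*xs
    print('col base px',proj('side',col+[0,0,.014]),'top',proj('side',col+[0,0,.422]), 'base corners top',proj('top',np.array([col+[0,0,.014]])))
    lens=F+.18*(np.cos(np.radians(25))*xs+np.sin(np.radians(25))*np.array([0,0,1]));print('lens',lens,proj('side',lens),proj('top',lens))
# housing top face
p=cv2.cvtColor(I['top']['p'],cv2.COLOR_BGR2HSV);m=cv2.inRange(I['top']['p'],(140,150,160),(255,255,255));m[:, :110]=0;m[100:]=0;m[:,170:]=0
v,u=np.nonzero(m);Q=pts('top',u,v,I['top']['d']);ok=(Q[:,2]>.28)&(Q[:,2]<.45);Q=Q[ok];print(len(Q),np.median(Q,0))
c=np.median(Q,0);k=np.abs(Q-c).max(1)<.03
# planar normal
U,S,V=np.linalg.svd(Q[k]-Q[k].mean(0));nrm=V[2]*np.sign(V[2][2]);print('normal',nrm,S,'yaw',np.degrees(np.arctan2(-nrm[1],-nrm[0])),'tilt',np.degrees(np.arccos(nrm[2])))
E
```

```text
[[157.43645591 116.        ]
 [157.19051939 132.        ]
 [156.89024943 148.        ]
 [156.74001857 164.        ]
 [156.54045445 180.        ]] [[214.         153.99617103]
 [224.         146.00126582]
 [234.         137.99745385]
 [244.         130.00508906]
 [254.         122.        ]]
[ 0.54929668  0.18535815  0.14933983 -0.09970719] 0.5787653556206604 -5.712801428081408
F [0.51144994 0.1891443  0.23090753]
col base px [282.06751372 168.32835331] top [288.55670123  40.5403128 ] base corners top [[181.10036341  87.4223152 ]]
lens [0.67377511 0.17290547 0.30697881] [246.18009901  95.03069944] [144.40424356 113.18018954]
[ 0.54942503  0.18557899  0.14871147 -0.10320198  0.44477173] 0.47238469933214466 -5.913037608707551
F [0.51159176 0.18949738 0.23027917]
col base px [282.20762456 168.42563003] top [288.7372258   40.61665079] base corners top [[181.3767589   87.41002385]]
lens [0.67385918 0.17269135 0.30635045] [246.26017545  95.27428474] [144.62698908 113.21262075]
2125 [0.73047166 0.16063083 0.36426365]
normal [-0.41314623 -0.15303004  0.89771487] [0.7425839  0.70500567 0.2405605 ] yaw 20.324712619137376 tilt 26.1406954187952
```

```bash
cat >> h.py <<'E'
def go(target,yaw,cp=None,co=None):
    """yaw: world angle of sample x axis (tool y -> sample y). cp: commanded pos"""
    s=robot.read_state();p=np.array(s['tool_pos'] if cp is None else cp)
    M=R.from_rotvec(s['orientation'] if co is None else co).as_matrix()
    d=M.T@(np.array(target)-p)
    y=M[:,1];cur=np.arctan2(-y[0],y[1]);a=(yaw-cur+np.pi/2)%np.pi-np.pi/2
    # turn about tool z (down): world yaw +a = -a about tool z
    print('t',round(s['t'],2),'pos',s['tool_pos'].round(4),'tilt',np.degrees(np.arccos(-M[2,2])).round(2),'curyaw',np.degrees(cur).round(2),'open',round(s['opening'],4),'F',s['force'].round(1))
    print('scaled shift',(d/.3).round(4),'turn',(-np.degrees(a)/180).round(4), 'q6',s['q'][5].round(3))
E
python3 - <<'E'
from h import *
go([.509,-.085,.18],np.radians(10.2))
go([.509,-.085,.18],np.radians(10.2),[.198,.567,.219])
E
```

```text
t 0.1 pos [0.1975 0.566  0.2177] tilt 0.1 curyaw -19.24 open 0.0932 F [ 0.2 -0.3 -0.7]
scaled shift [-1.6956 -1.7065  0.1282] turn -0.1636 q6 -0.085
t 0.1 pos [0.1975 0.566  0.2177] tilt 0.1 curyaw -19.24 open 0.0932 F [ 0.2 -0.3 -0.7]
scaled shift [-1.695  -1.7101  0.1326] turn -0.1636 q6 -0.085
```

Call:
{"fn": "drive_tool", "kwargs": {
  "steps": [
    {"jaw": 0.55, "tx": -0.85, "ty": -0.85, "tz": 0, "turn": -0.1636},
    {"jaw": 0.55, "tx": -0.85, "ty": -0.85, "tz": 0, "turn": -0.1636},
    {"jaw": 0.55, "tx": -0.85, "ty": -0.85, "tz": 0, "turn": -0.1636},
    {"jaw": 0.55, "tx": -0.85, "ty": -0.85, "tz": 0, "turn": -0.1636},
    {"jaw": 0.55, "tx": -0.85, "ty": -0.85, "tz": 0, "turn": -0.1636},
    {"jaw": 0.55, "tx": -0.85, "ty": -0.85, "tz": 0, "turn": -0.1636},
    {"jaw": 0.55, "tx": -0.85, "ty": -0.85, "tz": 0, "turn": -0.1636},
    {"jaw": 0.55, "tx": -0.85, "ty": -0.85, "tz": 0, "turn": -0.1636},
    {"jaw": 0.55, "tx": -0.85, "ty": -0.85, "tz": 0, "turn": -0.1636},
    {"jaw": 0.55, "tx": -0.85, "ty": -0.85, "tz": 0, "turn": -0.1636},
    {"jaw": 0.55, "tx": -0.85, "ty": -0.85, "tz": 0, "turn": -0.1636},
    {"jaw": 0.55, "tx": -0.85, "ty": -0.85, "tz": 0, "turn": -0.1636}
  ]
}}

```text
t: 1.3
tool_pos: [0.3539, 0.2427, 0.2185]
orientation: [0.282, -3.128, -0.0]
force: [0.4, 0.2, 0.3]
opening: 0.0511
```

```bash
python3 - <<'E'
from h import *
go([.509,-.085,.18],np.radians(10.2))
E
```

```text
t 1.3 pos [0.3539 0.2427 0.2185] tilt 0.03 curyaw 10.32 open 0.0511 F [0.4 0.2 0.3]
scaled shift [-0.3132 -1.1673  0.128 ] turn 0.0006 q6 -1.269
```

Call:
{"fn": "drive_tool", "kwargs": {
  "steps": [
    {"jaw": 0.55, "tx": -0.3, "ty": -1.0, "tz": 0.1},
    {"jaw": 0.55, "tx": -0.3, "ty": -1.0, "tz": 0.1},
    {"jaw": 0.55, "tx": -0.3, "ty": -1.0, "tz": 0.1},
    {"jaw": 0.55, "tx": -0.3, "ty": -1.0, "tz": 0.1},
    {"jaw": 0.55, "tx": -0.3, "ty": -1.0, "tz": 0.1},
    {"jaw": 0.55, "tx": -0.3, "ty": -1.0, "tz": 0.1},
    {"jaw": 0.55, "tx": -0.3, "ty": -1.0, "tz": 0.1},
    {"jaw": 0.55, "tx": -0.3, "ty": -1.0, "tz": 0.1},
    {"jaw": 0.55, "tx": -0.3, "ty": -1.0, "tz": 0.1},
    {"jaw": 0.55, "tx": -0.3, "ty": -1.0, "tz": 0.1}
  ]
}}

```text
schema error: expected keys jaw, tx, ty, tz, turn
```

```bash
python3 - <<'E'
from h import *
go([.509,-.085,.15],np.radians(10.2))
E
```

```text
t 1.3 pos [0.3539 0.2427 0.2185] tilt 0.03 curyaw 10.32 open 0.0511 F [0.4 0.2 0.3]
scaled shift [-0.3133 -1.1673  0.228 ] turn 0.0006 q6 -1.269
```

Call:
{"fn": "drive_tool", "kwargs": {
  "steps": [
    {"jaw": 0.55, "tx": -0.3, "ty": -1.0, "tz": 0.1, "turn": 0},
    {"jaw": 0.55, "tx": -0.3, "ty": -1.0, "tz": 0.1, "turn": 0},
    {"jaw": 0.55, "tx": -0.3, "ty": -1.0, "tz": 0.1, "turn": 0},
    {"jaw": 0.55, "tx": -0.3, "ty": -1.0, "tz": 0.1, "turn": 0},
    {"jaw": 0.55, "tx": -0.3, "ty": -1.0, "tz": 0.1, "turn": 0},
    {"jaw": 0.55, "tx": -0.3, "ty": -1.0, "tz": 0.1, "turn": 0},
    {"jaw": 0.55, "tx": -0.3, "ty": -1.0, "tz": 0.1, "turn": 0},
    {"jaw": 0.55, "tx": -0.3, "ty": -1.0, "tz": 0.1, "turn": 0},
    {"jaw": 0.55, "tx": -0.3, "ty": -1.0, "tz": 0.1, "turn": 0},
    {"jaw": 0.55, "tx": -0.3, "ty": -1.0, "tz": 0.1, "turn": 0}
  ]
}}

```text
t: 2.3
tool_pos: [0.4959, -0.0358, 0.1888]
orientation: [0.283, -3.129, -0.001]
force: [1.0, 0.6, -0.1]
opening: 0.0513
```

```bash
python3 - <<'E'
from h import *
go([.509,-.085,.15],np.radians(10.2))
E
```

```text
t 2.3 pos [ 0.4959 -0.0358  0.1888] tilt 0.02 curyaw 10.33 open 0.0513 F [ 1.   0.6 -0.1]
scaled shift [-0.0136 -0.1691  0.1292] turn 0.0007 q6 -1.927
```

Call:
{"fn": "drive_tool", "kwargs": {
  "steps": [
    {"jaw": 0.55, "tx": -0.0136, "ty": -0.169, "tz": 0.12, "turn": 0.0007},
    {"jaw": 0.55, "tx": -0.0136, "ty": -0.169, "tz": 0.12, "turn": 0.0007},
    {"jaw": 0.55, "tx": -0.0136, "ty": -0.169, "tz": 0.12, "turn": 0.0007},
    {"jaw": 0.55, "tx": -0.0136, "ty": -0.169, "tz": 0.12, "turn": 0.0007}
  ]
}}

```text
t: 2.7
tool_pos: [0.5091, -0.0856, 0.1531]
orientation: [-0.277, 3.129, 0.001]
force: [-0.6, 0.3, -0.3]
opening: 0.0512
```

```bash
python3 - <<'E'
from h import *
go([.509,-.085,.094],np.radians(10.2))
p,d=robot.read_camera('side');cv2.imwrite('pics/s1.png',cv2.resize(p[130:330,160:360],None,fx=3,fy=3,interpolation=cv2.INTER_CUBIC))
E
```

```text
t 2.7 pos [ 0.5091 -0.0856  0.1531] tilt 0.03 curyaw 10.11 open 0.0512 F [-0.6  0.3 -0.3]
scaled shift [-1.000e-04  1.800e-03  1.971e-01] turn -0.0005 q6 -2.014
```

View pics/s1.png

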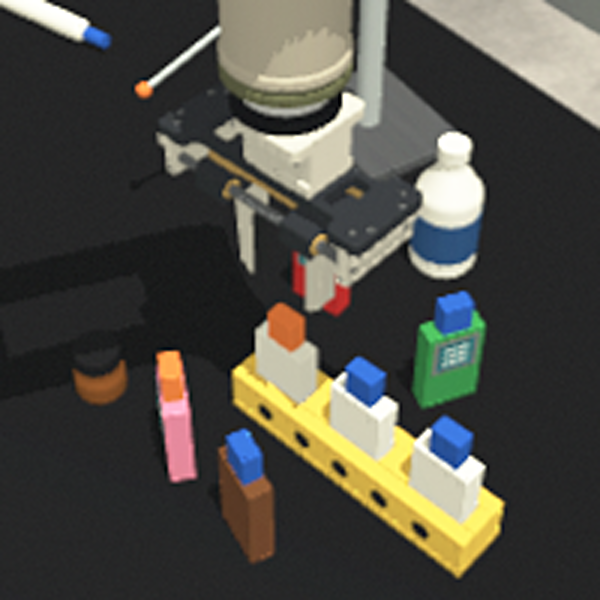

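The jaws sit over the orange tab (crop 287,325), open along the rack. I'll descend and grip.

Call:
{"fn": "drive_tool", "kwargs": {
  "steps": [
    {"jaw": 0.55, "tx": 0, "ty": 0.002, "tz": 0.1, "turn": 0},
    {"jaw": 0.55, "tx": 0, "ty": 0.002, "tz": 0.196, "turn": 0},
    {"jaw": 0.55, "tx": 0, "ty": 0.002, "tz": 0.196, "turn": 0},
    {"jaw": 0.55, "tx": 0, "ty": 0.002, "tz": 0.196, "turn": 0}
  ]
}}

```text
t: 3.15
tool_pos: [0.5091, -0.0854, 0.0948]
orientation: [0.277, -3.129, -0.0]
force: [0.4, 0.1, 0.2]
opening: 0.0512
```

```bash
python3 - <<'E'
from h import *
go([.509,-.085,.094],np.radians(10.2))
E
```

```text
t 3.15 pos [ 0.5091 -0.0854  0.0948] tilt 0.01 curyaw 10.13 open 0.0512 F [0.4 0.1 0.2]
scaled shift [0.0001 0.0013 0.0025] turn -0.0004 q6 -2.013
```

Call:
{"fn": "drive_tool", "kwargs": {
  "steps": [
    {"jaw": 0.1, "tx": 0, "ty": 0, "tz": 0.002, "turn": 0},
    {"jaw": 0.1, "tx": 0, "ty": 0, "tz": 0.002, "turn": 0},
    {"jaw": 0.1, "tx": 0, "ty": 0, "tz": 0.002, "turn": 0},
    {"jaw": 0.1, "tx": 0, "ty": 0, "tz": 0.002, "turn": 0},
    {"jaw": 0.1, "tx": 0, "ty": 0, "tz": 0.002, "turn": 0},
    {"jaw": 0.1, "tx": 0, "ty": 0, "tz": 0.002, "turn": 0}
  ],
  "force": 20
}}

```text
t: 3.75
tool_pos: [0.5097, -0.0863, 0.0941]
orientation: [-0.276, 3.128, -0.001]
force: [-0.4, 0.6, 6.4]
opening: 0.0261
```

```bash
python3 - <<'E'
from h import *
go([.509,-.085,.094],np.radians(10.2))
E
```

```text
t 3.75 pos [ 0.5097 -0.0863  0.0941] tilt 0.08 curyaw 10.08 open 0.0261 F [-0.4  0.6  6.4]
scaled shift [0.0016 0.0046 0.0003] turn -0.0007 q6 -2.014
```

Call:
{"fn": "drive_tool", "kwargs": {
  "steps": [
    {"jaw": 0.1, "tx": 0, "ty": 0, "tz": -0.03, "turn": 0},
    {"jaw": 0.1, "tx": 0, "ty": 0, "tz": -0.06, "turn": 0},
    {"jaw": 0.1, "tx": 0, "ty": 0, "tz": -0.095, "turn": 0},
    {"jaw": 0.1, "tx": 0, "ty": 0, "tz": -0.095, "turn": 0},
    {"jaw": 0.1, "tx": 0, "ty": 0, "tz": -0.095, "turn": 0}
  ]
}}

```text
t: 4.25
tool_pos: [0.5094, -0.0863, 0.1223]
orientation: [-0.276, 3.129, -0.001]
force: [-0.3, -0.5, -1.2]
opening: 0.0256
```

```bash
python3 - <<'E'
from h import *
go([.509,-.085,.094],np.radians(10.2))
p,d=robot.read_camera('side');cv2.imwrite('pics/s2.png',cv2.resize(p[130:330,160:360],None,fx=3,fy=3,interpolation=cv2.INTER_CUBIC))
E
```

```text
t 4.25 pos [ 0.5094 -0.0863  0.1223] tilt 0.06 curyaw 10.08 open 0.0256 F [-0.3 -0.5 -1.2]
scaled shift [0.0006 0.0045 0.0942] turn -0.0007 q6 -2.014
```

View pics/s2.png

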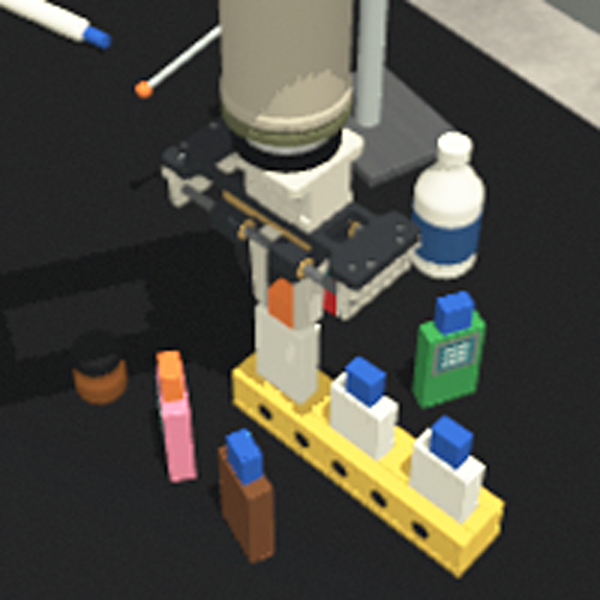

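Call:
{"fn": "drive_tool", "kwargs": {
  "steps": [
    {"jaw": 0.1, "tx": 0.025, "ty": 0, "tz": 0, "turn": 0},
    {"jaw": 0.1, "tx": 0.05, "ty": 0, "tz": 0, "turn": 0},
    {"jaw": 0.1, "tx": 0.08, "ty": 0, "tz": 0, "turn": 0},
    {"jaw": 0.1, "tx": 0.08, "ty": 0, "tz": 0, "turn": 0}
  ]
}}

```text
t: 4.7
tool_pos: [0.4841, -0.0906, 0.1214]
orientation: [0.275, -3.129, -0.0]
force: [-0.3, -0.2, -1.2]
opening: 0.026
```

```bash
python3 - <<'E'
from h import *
go([.509,-.085,.094],np.radians(10.2));print(robot.read_state()['wrist_torque'])
p,d=robot.read_camera('side');cv2.imwrite('pics/s3.png',cv2.resize(p[130:330,160:360],None,fx=3,fy=3,interpolation=cv2.INTER_CUBIC))
E
```

```text
t 4.7 pos [ 0.4841 -0.0906  0.1214] tilt 0.06 curyaw 10.06 open 0.026 F [-0.3 -0.2 -1.2]
scaled shift [-0.0852  0.0037  0.0914] turn -0.0008 q6 -2.035
[0.02056628 0.06466182 0.0333018 ]
```

View pics/s3.png

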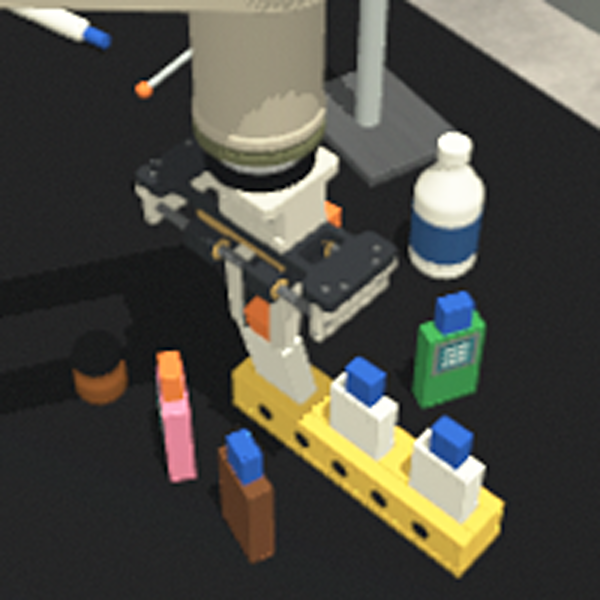

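It pivots in the jaws about the slot edge with almost no force. I'll continue to about 25°.

Call:
{"fn": "drive_tool", "kwargs": {
  "steps": [
    {"jaw": 0.1, "tx": 0.03, "ty": 0, "tz": 0.007, "turn": 0},
    {"jaw": 0.1, "tx": 0.064, "ty": 0, "tz": 0.014, "turn": 0},
    {"jaw": 0.1, "tx": 0.064, "ty": 0, "tz": 0.014, "turn": 0},
    {"jaw": 0.1, "tx": 0.064, "ty": 0, "tz": 0.014, "turn": 0}
  ]
}}

```text
t: 5.15
tool_pos: [0.4657, -0.0938, 0.1172]
orientation: [0.275, -3.128, -0.0]
force: [0.4, 0.2, -1.6]
opening: 0.0263
```

Call:
{"fn": "drive_tool", "kwargs": {
  "steps": [
    {"jaw": 0.1, "tx": 0, "ty": 0, "tz": 0, "turn": 0},
    {"jaw": 0.1, "tx": 0, "ty": 0, "tz": 0, "turn": 0}
  ],
  "force": 45
}}

```text
t: 5.35
tool_pos: [0.4663, -0.0937, 0.1173]
orientation: [0.276, -3.129, -0.0]
force: [0.3, -0.1, -1.1]
opening: 0.0257
```

```bash
python3 - <<'E'
from h import *
go([.509,-.085,.094],np.radians(10.2));print(robot.read_state()['wrist_torque'])
E
```

```text
t 5.35 pos [ 0.4663 -0.0937  0.1173] tilt 0.04 curyaw 10.09 open 0.0257 F [ 0.3 -0.1 -1.1]
scaled shift [-0.1451  0.0036  0.0777] turn -0.0006 q6 -2.053
[-0.02424668  0.00141199 -0.0202785 ]
```

Call:
{"fn": "drive_tool", "kwargs": {
  "steps": [
    {"jaw": 0.1, "tx": 0, "ty": 0, "tz": -0.05, "turn": 0},
    {"jaw": 0.1, "tx": 0, "ty": 0, "tz": -0.2, "turn": 0},
    {"jaw": 0.1, "tx": 0, "ty": 0, "tz": -0.35, "turn": 0},
    {"jaw": 0.1, "tx": 0, "ty": 0, "tz": -0.5, "turn": 0},
    {"jaw": 0.1, "tx": 0, "ty": 0, "tz": -0.5, "turn": 0},
    {"jaw": 0.1, "tx": 0, "ty": 0, "tz": -0.5, "turn": 0},
    {"jaw": 0.1, "tx": 0, "ty": 0, "tz": -0.5, "turn": 0}
  ],
  "force": 45
}}

```text
t: 6.05
tool_pos: [0.466, -0.0935, 0.2666]
orientation: [0.276, -3.128, -0.001]
force: [0.1, 0.6, -1.2]
opening: 0.0259
```

```bash
python3 - <<'E'
from h import *
go([.48,.192,.26],np.radians(-5.8))
for n in C:
    p,d=robot.read_camera(n);np.savez(n+'4.npz',p=p,d=d);cv2.imwrite(f'pics/{n}4.png',cv2.resize(p[60:360,120:420],None,fx=2,fy=2,interpolation=cv2.INTER_CUBIC))
E
```

```text
t 6.05 pos [ 0.466  -0.0935  0.2666] tilt 0.1 curyaw 10.09 open 0.0259 F [ 0.1  0.6 -1.2]
scaled shift [-0.2128  0.9289  0.0224] turn 0.0883 q6 -2.053
```

View pics/side4.png

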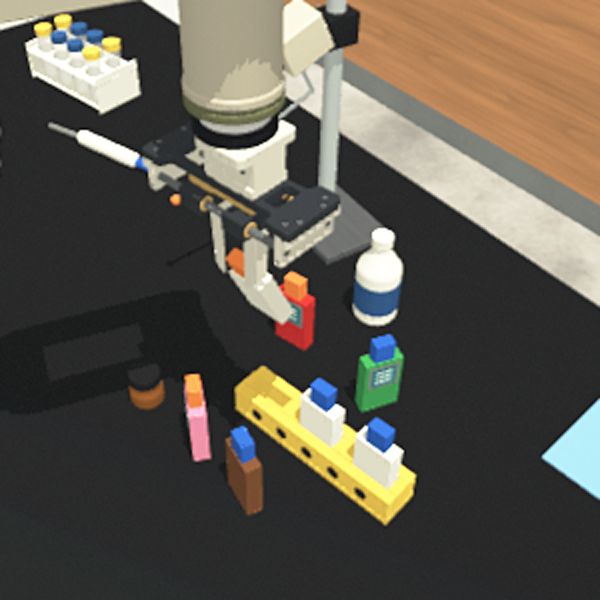

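View pics/top4.png

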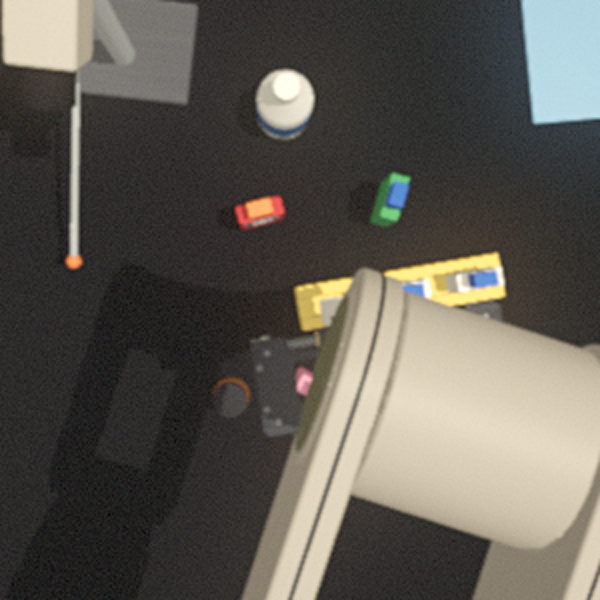

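The cartridge is out, leaning back and clear of the rack. The neighbours haven't moved. I'll measure its tilt from the depth on its back face.

```bash
python3 - <<'E'
from h import *
f=np.load('side4.npz');p,d=f['p'],f['d']
v,u=np.mgrid[180:228,228:275];v=v.ravel();u=u.ravel()
s=robot.read_state();M=R.from_rotvec(s['orientation']).as_matrix()
yaw=np.radians(10.1);B=np.array([[np.cos(yaw),np.sin(yaw),0],[-np.sin(yaw),np.cos(yaw),0],[0,0,1]])
G=s['tool_pos']+[0,0,.0188]
Q=(pts('side',u,v,d)-G)@B.T*1000
# below the fingertips
k=(Q[:,2]<-21)&(Q[:,2]>-110)&(np.abs(Q[:,1])<35)&(np.abs(Q[:,0])<80)&(d[v,u]>0)
Q=Q[k];c=p[v[k],u[k]];sat=c.max(1).astype(int)-c.min(1);k=sat<60;Q=Q[k];print(len(Q));print(Q[::12].round(0))
np.save('Q.npy',Q)
cv2.imwrite('pics/z4.png',cv2.resize(p[170:235,215:285],None,fx=8,fy=8,interpolation=cv2.INTER_CUBIC))
E
```

```text
347
[[  2.  17. -25.]
 [  7.  20. -42.]
 [ 11.  22. -52.]
 [  8.  12. -46.]
 [ 21. -27. -30.]
 [ 18. -24. -33.]
 [  0. -22. -24.]
 [ 16.  15. -62.]
 [ 10. -26. -31.]
 [  5. -14. -39.]
 [ 29. -26. -48.]
 [ 12. -25. -39.]
 [ 14.  -2. -59.]
 [ 25. -26. -51.]
 [  7. -27. -40.]
 [ 23.   8. -78.]
 [ 25. -26. -57.]
 [ 14. -16. -58.]
 [ 43. -24. -74.]
 [ 18. -27. -56.]
 [ 21. -10. -73.]
 [ 40. -27. -75.]
 [ 25. -26. -69.]
 [ 20. -19. -72.]
 [ 33.   2. -99.]
 [ 41. -26. -85.]
 [ 39. -25. -89.]
 [ 40. -24. -92.]
 [ 31. -21. -94.]]
```

View pics/z4.png

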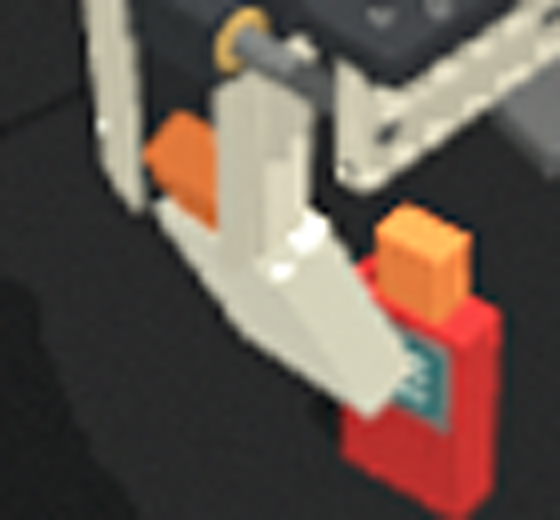

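```bash
cat >> h.py <<'E'
def fitback(Q):
    """Q in mm relative to grasp point, yaw frame. returns tilt deg of back plane, offset etc"""
    k=(Q[:,1]>-20)&(Q[:,1]<24)&(Q[:,2]<-27)
    P=Q[k]
    for _ in range(4):
        A=np.c_[np.ones(len(P)),P[:,1],P[:,2]];c,*_=np.linalg.lstsq(A,P[:,0],rcond=None);r=P[:,0]-A@c
        print(len(P),'c',c.round(3),'rms',r.std().round(2));P=P[np.abs(r)<max(2*r.std(),1)]
    t=np.degrees(np.arctan(-c[2]));n=np.array([1,-c[1],-c[2]]);n/=np.linalg.norm(n)
    print('tilt',t.round(2),'yaw err',np.degrees(np.arctan(-c[1])).round(2),'back plane dist to grasp pt',(c[0]*n[0]).round(2))
    return np.radians(t),n
def frame(Q,t):
    """along-body coords: a=along x', b=along z'"""
    a=Q[:,0]*np.cos(t)+Q[:,2]*np.sin(t);b=-Q[:,0]*np.sin(t)+Q[:,2]*np.cos(t);return a,b
E
python3 - <<'E'
from h import *
Q=np.load('Q.npy');t,n=fitback(Q)
a,b=frame(Q,t);side=Q[:,1]<-22
for q in (1,5,50,95,99): print(q,np.percentile(a[side],q).round(1),np.percentile(b,q).round(1),np.percentile(Q[:,1],q).round(1))
print('min b',np.sort(b)[:6].round(1),'side y',np.median(Q[side][:,1]), 'max y',np.sort(Q[:,1])[-5:])
E
```

```text
124 c [-1.2902e+01  2.0000e-03 -4.6300e-01] rms 0.3
122 c [-1.2905e+01  2.0000e-03 -4.6300e-01] rms 0.28
122 c [-1.2905e+01  2.0000e-03 -4.6300e-01] rms 0.28
122 c [-1.2905e+01  2.0000e-03 -4.6300e-01] rms 0.28
tilt 24.83 yaw err -0.11 back plane dist to grasp pt -11.71
1 -11.9 -105.0 -27.1
5 -11.5 -100.7 -26.6
50 -3.4 -60.7 -24.4
95 6.3 -23.5 16.6
99 7.6 -21.8 21.4
min b [-107.4 -107.3 -106.3 -105.2 -104.8 -104.1] side y -25.54702283967806 max y [21.33985765 21.50686081 21.95788631 22.28269295 22.56026291]
```

Tilt is 24.8° with no roll, and the window offset from the grasp point is +8.3 mm along x' and −47 mm along z'. I'll carry it to just above the focus.

Call:
{"fn": "drive_tool", "kwargs": {
  "steps": [
    {"jaw": 0.1, "tx": -0.03, "ty": 0.1, "tz": 0, "turn": 0.01},
    {"jaw": 0.1, "tx": -0.06, "ty": 0.23, "tz": 0, "turn": 0.02},
    {"jaw": 0.1, "tx": -0.09, "ty": 0.36, "tz": 0, "turn": 0.035},
    {"jaw": 0.1, "tx": -0.12, "ty": 0.49, "tz": 0, "turn": 0.05},
    {"jaw": 0.1, "tx": -0.15, "ty": 0.62, "tz": 0, "turn": 0.065},
    {"jaw": 0.1, "tx": -0.19, "ty": 0.75, "tz": 0, "turn": 0.08},
    {"jaw": 0.1, "tx": -0.215, "ty": 0.86, "tz": 0.01, "turn": 0.088},
    {"jaw": 0.1, "tx": -0.227, "ty": 0.91, "tz": 0.016, "turn": 0.088},
    {"jaw": 0.1, "tx": -0.227, "ty": 0.929, "tz": 0.016, "turn": 0.088},
    {"jaw": 0.1, "tx": -0.227, "ty": 0.929, "tz": 0.016, "turn": 0.088},
    {"jaw": 0.1, "tx": -0.227, "ty": 0.929, "tz": 0.016, "turn": 0.088},
    {"jaw": 0.1, "tx": -0.227, "ty": 0.929, "tz": 0.016, "turn": 0.088}
  ],
  "force": 45
}}

```text
t: 7.35
tool_pos: [0.485, 0.1913, 0.2629]
orientation: [0.16, 3.137, -0.0]
force: [-0.3, -0.1, -1.4]
opening: 0.026
```

```bash
python3 - <<'E'
from h import *
go([.4843,.1928,.251],np.radians(-5.8))
for n in C:
    p,d=robot.read_camera(n);np.savez(n+'5.npz',p=p,d=d);cv2.imwrite(f'pics/{n}5.png',cv2.resize(p[40:240,100:320],None,fx=3,fy=3,interpolation=cv2.INTER_CUBIC))
E
```

```text
t 7.35 pos [0.485  0.1913 0.2629] tilt 0.02 curyaw -5.84 open 0.026 F [-0.3 -0.1 -1.4]
scaled shift [0.0029 0.0047 0.0396] turn -0.0002 q6 -1.191
```

View pics/side5.png

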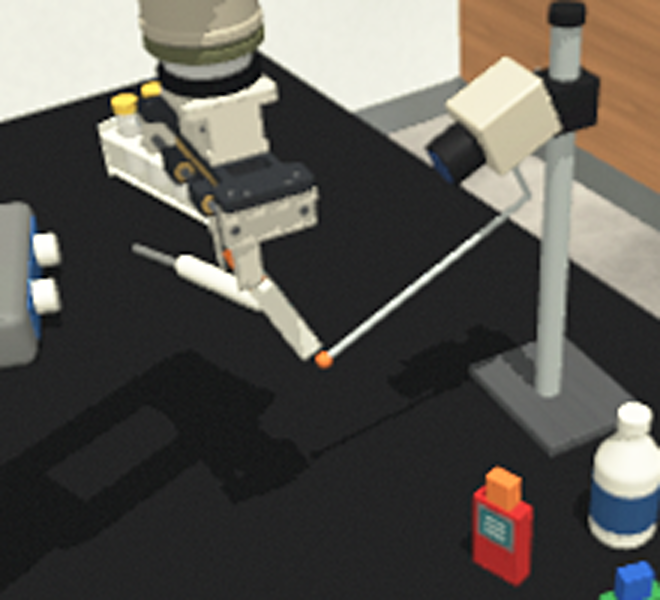

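View pics/top5.png

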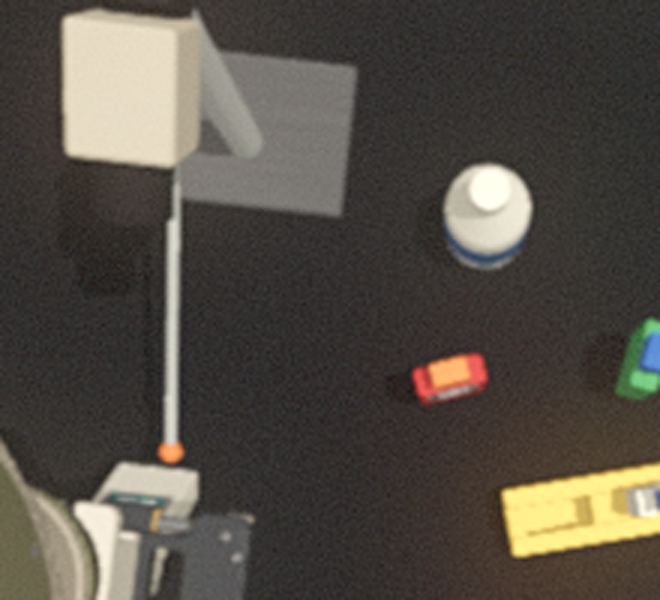

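The window shows in the top view at crop (140,498), clear of the ball. I'll lower it the last 12 mm and re-measure.

Call:
{"fn": "drive_tool", "kwargs": {
  "steps": [
    {"jaw": 0.1, "tx": 0.003, "ty": 0.005, "tz": 0.02, "turn": 0},
    {"jaw": 0.1, "tx": 0.003, "ty": 0.005, "tz": 0.0395, "turn": 0},
    {"jaw": 0.1, "tx": 0.003, "ty": 0.005, "tz": 0.0395, "turn": 0},
    {"jaw": 0.1, "tx": 0.003, "ty": 0.005, "tz": 0.0395, "turn": 0},
    {"jaw": 0.1, "tx": 0.003, "ty": 0.005, "tz": 0.0395, "turn": 0}
  ],
  "force": 45
}}

```text
t: 7.95
tool_pos: [0.4841, 0.1942, 0.2509]
orientation: [0.158, 3.138, -0.0]
force: [-0.8, 0.7, -2.4]
opening: 0.0258
```

```bash
python3 - <<'E'
from h import *
go([.4843,.1928,.251],np.radians(-5.8))
for n in C:
    p,d=robot.read_camera(n);np.savez(n+'6.npz',p=p,d=d)
    o=(170,175) if n=='side' else (130,150)
    a=p[110:180,160:230] if n=='side' else p[170:240,110:190]
    cv2.imwrite(f'pics/{n}6.png',cv2.resize(a,None,fx=8,fy=8,interpolation=cv2.INTER_CUBIC))
F=np.array([.5115,.1893,.2307]);yaw=np.radians(-5.8)
B=np.array([[np.cos(yaw),np.sin(yaw),0],[-np.sin(yaw),np.cos(yaw),0],[0,0,1]])
t=np.radians(25)
E=np.array([[np.cos(t),0,np.sin(t)],[0,1,0],[-np.sin(t),0,np.cos(t)]])@B
for n in C:
    f=np.load(n+'6.npz');d=f['d'];v,u=np.mgrid[100:250,100:240];v=v.ravel();u=u.ravel()
    Q=(pts(n,u,v,d)-F)@E.T*1000   # focus frame
    k=(np.abs(Q[:,1])<32)&(Q[:,2]<22)&(Q[:,2]>-75)&(np.abs(Q[:,0])<30);Q=Q[k];u=u[k];v=v[k];c=f['p'][v,u].astype(int)
    print(n,len(Q))
    for nm,m in(('front',np.abs(Q[:,0])<5),('back',np.abs(Q[:,0]+20)<6)):
        P=Q[m&(np.abs(Q[:,1])<22)&(Q[:,2]<18)&(Q[:,2]>-57)]
        if len(P)<20: print(nm,len(P));continue
        A=np.c_[np.ones(len(P)),P[:,1:]]
        for _ in range(3):
            cc,*_=np.linalg.lstsq(A,P[:,0],rcond=None);r=P[:,0]-A@cc;k=np.abs(r)<2.5*r.std();A=A[k];P=P[k]
        print(nm,len(P),'x0',cc[0].round(2),'yawerr',np.degrees(-cc[1]).round(2),'tilt err',np.degrees(-cc[2]).round(2),'rms',r.std().round(2))
    m=(Q[:,1]<-20)&(Q[:,0]>-18)&(Q[:,0]<-3);print('side y',np.median(Q[m][:,1]).round(1),m.sum())
    print('z min',np.sort(Q[:,2])[:8].round(1),'y',np.percentile(Q[:,1],[2,98]).round(1))
    teal=(c[:,0]-c[:,2]>15)&(np.abs(Q[:,0])<8)
    if teal.sum()>5: print('teal',teal.sum(),Q[teal].mean(0).round(1),Q[teal].min(0).round(1),Q[teal].max(0).round(1))
E
```

```text
t 7.95 pos [0.4841 0.1942 0.2509] tilt 0.01 curyaw -5.75 open 0.0258 F [-0.8  0.7 -2.4]
scaled shift [-0.0012 -0.0046 -0.0002] turn 0.0003 q6 -1.187
side 209
front 6
back 9
side y -24.1 151
z min [-61.1 -60.3 -58.4 -58.1 -58.1 -57.8 -57.6 -57.2] y [-26.3 -10.7]
top 388
front 267 x0 2.06 yawerr -0.11 tilt err -1.03 rms 0.64
back 0
side y -25.1 40
z min [-60.9 -59.4 -59.3 -59.3 -59.2 -58.9 -58.8 -58.7] y [-25.5  23. ]
teal 13 [  2.   -1.1 -10.3] [  1.1 -14.5 -13.4] [ 2.9 15.4 -7.1]
```

View pics/side6.png

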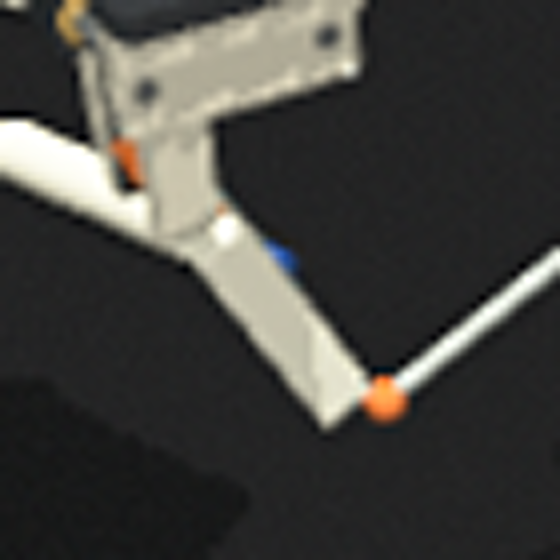

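View pics/top6.png

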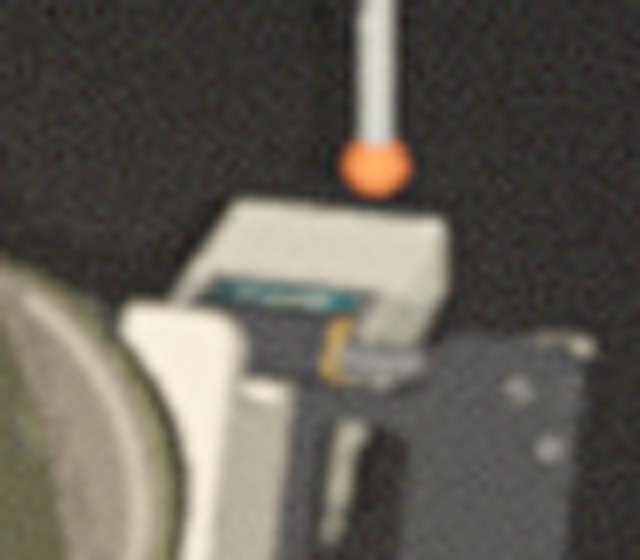

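Call:
{"fn": "drive_tool", "kwargs": {
  "steps": [
    {"jaw": 0.1, "tx": 0, "ty": 0, "tz": 0, "turn": 0},
    {"jaw": 0.1, "tx": 0, "ty": 0, "tz": 0, "turn": 0},
    {"jaw": 0.1, "tx": 0, "ty": 0, "tz": 0, "turn": 0},
    {"jaw": 0.1, "tx": 0, "ty": 0, "tz": 0, "turn": 0},
    {"jaw": 0.1, "tx": 0, "ty": 0, "tz": 0, "turn": 0}
  ]
}}

```text
t: 8.55
tool_pos: [0.484, 0.1942, 0.2509]
orientation: [0.158, 3.138, 0.0]
force: [0.1, 0.7, -1.3]
opening: 0.0254
```

```bash
python3 - <<'E'
from h import *
F=np.array([.5115,.1893,.2307]);yaw=np.radians(-5.8)
B=np.array([[np.cos(yaw),np.sin(yaw),0],[-np.sin(yaw),np.cos(yaw),0],[0,0,1]])
t=np.radians(25)
E=np.array([[np.cos(t),0,np.sin(t)],[0,1,0],[-np.sin(t),0,np.cos(t)]])@B
for n in C:
    p,d=robot.read_camera(n)
    m,l,cs=comps(p,(3,90,90),(17,255,255),15)
    for i,A,c in cs:
        v,u=np.nonzero(l==i);Q=(pts(n,u,v,d)-F)@E.T*1000;q=np.median(Q,0)
        if np.abs(q-[0,0,-90]).max()<15:
            e=(C[n]['eye']-F)@E.T;e/=np.linalg.norm(e);print(n,'ball centre in focus frame',(q-e*4.9).round(1))
    if n=='side':
        v,u=np.mgrid[130:170,180:215];v=v.ravel();u=u.ravel();Q=(pts(n,u,v,d)-F)@E.T*1000
        k=(Q[:,1]<-18)&(Q[:,1]>-30)&(Q[:,2]<18)&(Q[:,2]>-66)&(Q[:,0]>-28)&(Q[:,0]<12);P=Q[k];print(len(P))
        print('rect x,z',cv2.minAreaRect(P[:,[0,2]].astype(np.float32)))
        z0=np.round(P[:,2]/6)
        z=[];lo=[];hi=[]
        for b in np.arange(-54,16,6):
            w=P[np.abs(P[:,2]-b)<3]
            if len(w)>5: z.append(b);lo.append(np.percentile(w[:,0],8));hi.append(np.percentile(w[:,0],92))
        print(np.c_[z,lo,hi].round(1));print('slopes deg',np.degrees(np.polyfit(z,lo,1)[0]),np.degrees(np.polyfit(z,hi,1)[0]))
print([robot.read_state()['tool_pos'].round(4) for _ in range(2)])
go([.4843,.1928,.251],np.radians(-5.8));print(robot.read_state()['dq'].round(4))
E
```

```text
side ball centre in focus frame [  1.2   1.9 -89.5]
190
rect x,z ((-11.052811622619629, -22.453182220458984), (79.85211944580078, 20.270700454711914), 89.6790771484375)
[[-54.  -18.5  -3.6]
 [-48.  -20.4  -2.9]
 [-42.  -17.6  -3.6]
 [-36.  -18.9  -3.1]
 [-30.  -20.2  -4.6]
 [-24.  -19.4  -2.7]
 [-18.  -19.1  -3.5]
 [-12.  -18.4  -4.1]
 [ -6.  -19.   -2.8]
 [  0.  -19.6  -3.5]
 [  6.  -19.7  -2.5]
 [ 12.  -18.4  -3.2]]
slopes deg -0.022480146570094648 0.34002185302723925
top ball centre in focus frame [ -1.6   1.4 -89.4]
[array([0.484 , 0.1941, 0.2509]), array([0.484 , 0.1941, 0.2509])]
t 8.65 pos [0.484  0.1941 0.2509] tilt 0.0 curyaw -5.76 open 0.0258 F [-1.2  0.1 -1.2]
scaled shift [-0.0013 -0.0044 -0.0004] turn 0.0002 q6 -1.187
[ 0.0011  0.0004  0.0006 -0.0004 -0.0008 -0.    ]
```

Side-view depth puts the tilt within about 0.4° of 25°. The position errors are at the level of the calibration (about 2 mm), the arm is still, and nothing is touching. I'll hand in.

```bash
python3 - <<'E'
from plant import robot
print(robot.close_job())
E
```

```text
the job is handed in; nothing more can be done
None
```

I drew the orange-tabbed cartridge straight up out of the rack's left slot, gripped by the tab across its width. With its last 8 mm still in the slot, I pivoted it back in the jaws against the slot edge. Then I carried it to the focus and handed in at 8.65 s, holding it still with the grip set to 45 N.

**Angle checks:**
- Tilt was 24.8° after pivoting. At the focus the side view gave 25° to within about 0.4°, but the top view, which sees the face at a grazing angle, read about 1° less.
- Station yaw was fitted at −5.8°, and the final jaw yaw read −5.76°. The top view put the face's yaw error at about 0.1°.

**Position checks:** The two cameras disagreed by a few millimetres.
- **Along the lens axis:** relative to the rod's ball, the side view put the window about 2 mm too far from the lens and the top view about 3.6 mm too near. The mean is under 1 mm.
- **Sideways:** the cartridge was within about 1 mm of the fitted focus. Compared with the ball seen by depth, it was off by 1 to 1.5 mm.
- **Height:** it agreed within about 2 mm.
- I left the pose as it was, since these differences are about the size of the calibration error.

**Surroundings:** The wrist force held only the cartridge's weight (about 1.2 N). The largest reading was 6.4 N while the jaws closed, possibly from the fingertips touching the cartridge's shoulders. In the pictures the spares, bottle, jar, camera and look-alikes had not moved.

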